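# Pack the tee-joint weld sample in its case

### The arm

A 6-joint arm with a two-finger parallel gripper is mounted at the origin on the work surface. World frame = base frame: x ahead of the robot, y to its left, z up, the work surface at z = 0. Lengths are in m, angles in degrees, forces in N, time in s.
With the tool pointing down it reaches from about 0.4 to 0.825 m from the base axis. Payload 7 kg.
Tool frame: the origin (TCP) lies at the very end of the fingers, on their centre line; the grasp point (between the pads) lies r.grip_depth behind it (r.grip_depth is the distance from the TCP to the grasp point, in m); z points along the fingers, y is the direction in which the jaws open and shut (so a half turn about z gives the same grasp; the last joint's range is limited). The gripper opens to 88 mm and grips with 3 to 60 N. Pads are 19 mm wide; open, the fingers measure 130 mm over their backs; the gripper's body (78 mm by 193 mm) begins 47 mm behind the grasp point.
Start: joints at [-50.472, 20.546, 0.682, 0, -70.136, -16.507], TCP at [0.264, -0.621, 0.227] pointing down, gripper open.
Joint ranges: [-176.03, 176.03], [-82.01, 121.73], [-58.28, 71.71], [-173.87, 95.51], [-174.79, -0.11], [-173.66, 173.66]. Speed limits (degrees/s): [136.94, 136.94, 172.46, 180, 180, 180].

### API

Orientations are given as [roll, pitch, yaw] about the fixed x, y, z axes, in that order (R = Rz(yaw) Ry(pitch) Rx(roll)).
In Python, from plant import r gives the robot as it stands. The module is installed in compiled form; this text tells all that it offers.
- The arm moves only by the tool step_arm, never from a script. Its argument "increments" is a list of rows, each a list of 3 entries, a list of its own where there are three numbers: the shift along the tool's x, y, z in m, then the turn, a rotation vector about the tool's x, y, z in rad, then the closure, from 0 (fully open) to 1 (shut). In form: [[[x, y, z], [wx, wy, wz], grip], ...]. A call has 1 to 10 rows; each row is the pose to reach, as a shift and turn from the pose commanded when the call began, along the tool's axes at that moment; what a row does not reach only later rows make up. A row lasts 1/10 s, in which the tool goes at most 50 mm and 8.59 degrees, less where a joint would pass 70% of its speed; a pose out of reach is approached as far as the arm can. A call with a gripper value outside its range is refused whole. The fingers move at their own pace and stop on an object; "force" is the grip in N (left out, the last holds). Time passes only in rows, so rows that repeat a pose let the fingers close. It gives the time, the measured TCP pose, the force and the opening at its end, in the units of the state.
- r.get_state(): the state, without advancing time (a new reading comes with each control period).
- r.capture(name): name is "scene" or "side" or "wrist"; returns a dict with "color" (384x512x3 uint8, red, green, blue), "intrinsics" (3x3 intrinsics, pixels), "rvec" (rotation vector, rad) and "tvec" (3), from world to camera coordinates, as OpenCV has them; the wrist camera has in their place "T_tool_cam" (4x4, takes a point from camera to tool coordinates, whose origin is the TCP and whose axes are the flange's). Camera axes: x right, y down, z forward; pixel columns grow to the right and rows downward; lengths in m; the calibration is good to about 2 mm. A picture is of the moment at which its call begins: read the wrist's pose just before it. There is no depth.
- r.close_job(): hands the job in, once; it reports no verdict.
The state is a dict: "time_s": time; "joints": joint angles; "qd": joint speeds; "joint_torque": joint torques, N m; "tcp_pos": TCP position; "eef_rot": TCP orientation; "contact_force": force on the tool from outside, world axes, zero at the start; "moment": the same for the moment, N m; "gripper_width": finger opening in m.
Only numpy, scipy, OpenCV 4.12 (cv2) and the standard library are available. Lean on these libraries where they do the work, as an engineer would, in place of code of your own. Each camera call takes 0.05 s, during which the arm holds its last target.

### The job

The tee-joint weld sample has to go to inspection. Open the lid of the hinged metal case wide, stand the tee sample inside on its flat base, let go of it, and then shut the lid fully.

Things in the scene. Friction and masses are not known exactly. Their poses are not given: they have to be found in the camera images.
- tee: Tee-joint sample, loose bare steel, 0.27 kg: base plate 50 x 50 x 8 mm, with an upright web across its middle, 8 thick, 50 long, rising 35 above the base (43 over all), 3 mm weld beads at its foot. Origin: centre of the base's underside; x along the web, y across it, z up. Similar samples nearby are not wanted: corner joint (upright along one edge), lap and butt joints (no upright).
- case_in (a point): Centre of the inner floor (black mat, 10 mm above the bench) of the aluminium case, fixed to the bench, outside 150 x 150 mm, lower half 45 high, 5 mm walls. z up, +x towards the hinge, away from the robot (turned up to 0.35 rad). Hinge line: level, along y, 75 mm along +x and 35.5 mm above this point. Shut, the lid leaves 52 mm of room above the floor.
- lid (a joint): Lid angle in rad: 0 = shut, grows as the lid opens up and away from the robot, stop at 1.75; starts shut or ajar, up to 0.15. Lid 150 x 150 mm, 22 mm deep, 0.22 kg, top 67.5 mm above the bench when shut. Stiff friction hinge: it stays at any angle it is left at and must be moved all the way, with a few newtons at the handle.
- lid_handle (a point): Middle of the lid's bar handle: round steel bar 10 mm thick, 100 long, parallel to the hinge, on two end posts, 30 mm free between bar and lid. With the lid shut it lies 120 mm from the hinge line towards the robot (30 mm short of the lid's free edge) and 57 mm above it, and swings with the lid. Axes: y along the bar, z out of the lid's outer face.
Things that resemble listed ones, but are neither listed nor needed, are in the scene too. Leave any orange or pink look-alike of the part that bears case_in alone. What is shaped like the tee but orange is not meant.

How it is judged (in metres and radians):
On the way, in this order (a step that is already met when the one before it is completed fails the run):
1. the lid is opened wide (at least 1.1 rad) (value of joint lid above 1.1 rad), for 0.2 s.
2. the tee sample stands released on the floor of the open case (x of tee in the frame of case_in between -0.05 and 0.05 m and y of tee in the frame of case_in between -0.05 and 0.05 m and z of tee in the frame of case_in between -0.008 and 0.008 m and angle between tee's own z axis and vertical below 0.175 rad and linear speed of tee below 0.02 m/s and contact force between tee and the fingers below 0.2 N and value of joint lid above 0.5 rad), for 0.2 s.
At the end, for the whole second after the job is handed in: The tee sample stands on its base on the inner floor of the case (origin within 50 mm of the middle in the case's x and y, within 8 mm of the floor's height, tilted less than 10 degrees), released and at rest, and the lid is shut to within 0.06 rad and still (x of tee in the frame of case_in between -0.05 and 0.05 m and y of tee in the frame of case_in between -0.05 and 0.05 m and z of tee in the frame of case_in between -0.008 and 0.008 m and angle between tee's own z axis and vertical below 0.175 rad and linear speed of tee below 0.02 m/s and contact force between tee and the fingers below 0.2 N and value of joint lid below 0.06 rad and velocity of joint lid below 0.05 rad/s); the robot touches nothing.
It also fails if it takes over 72 s, if anything falls off the work surface, if the arm or the gripper's body presses on something with over 40 N, if the wrist force passes 120 N, or if a joint passes its speed limit or range.

## Working session

There is one attempt and no reset: what is moved stays moved. The work goes in short steps, Python scripts to look and compute and a tool call to move; the robot and the scene stay as the last step left them, time stands still between calls to the robot, and variables do not carry over. Pictures are saved under pics/ and viewed, and the job is handed in when it is done.

Besides the shell and the picture viewer there is one more tool, called as name([rows], argument=value, ...), one row to a line, values as JSON. step_arm: Moves the arm, as the interface text tells. Its arguments: {"type":"object","properties":{"increments":{"type":"array","items":{"type":"array"}},"force":{"type":"number"}},"required":["increments"]}

```bash
mkdir -p pics
cat > h.py <<'E'
import numpy as np,cv2
from plant import r
from scipy.spatial.transform import Rotation as R
def snap(n,f):
    s=r.get_state(); c=r.capture(n); cv2.imwrite(f'pics/{f}.png',cv2.cvtColor(c['color'],cv2.COLOR_RGB2BGR)); 
    d={k:np.array(v).tolist() for k,v in c.items() if k!='color'}
    d['tcp']=list(map(float,s['tcp_pos']));d['rot']=list(map(float,s['eef_rot']))
    import json; json.dump(d,open(f'pics/{f}.json','w')); return c
def load(f):
    import json; d=json.load(open(f'pics/{f}.json'));K=np.array(d['intrinsics'])
    if 'T_tool_cam' in d:
        T=np.eye(4);T[:3,:3]=R.from_euler('xyz',d['rot'],degrees=True).as_matrix();T[:3,3]=d['tcp']
        W=np.linalg.inv(T@np.array(d['T_tool_cam']))
        return K,W[:3,:3],W[:3,3]
    return K,R.from_rotvec(np.array(d['rvec']).ravel()).as_matrix(),np.array(d['tvec']).ravel()
def px2w(f,uv,z):
    K,Rm,t=load(f);c=-Rm.T@t;d=Rm.T@np.linalg.inv(K)@np.array([uv[0],uv[1],1.]);return c+d*(z-c[2])/d[2]
def w2px(f,P):
    K,Rm,t=load(f);q=(Rm@np.atleast_2d(P).T).T+t;q=q@K.T;return q[:,:2]/q[:,2:]
E
python3 - <<'E'
from h import *
print(r.get_state(),r.grip_depth)
for n in ['scene','side','wrist']: snap(n,n+'0')
E
```

```text
{'time_s': 0.0, 'joints': array([-5.04727303e+01,  2.05902160e+01,  6.31892177e-01, -2.04990145e-02,
       -7.01361247e+01, -1.65068769e+01]), 'qd': array([ 0.00371511,  0.02413408,  0.04430357,  0.04249659,  0.01864738,
       -0.01174138]), 'joint_torque': array([-8.76370486e-04, -5.82722104e+01,  2.93055940e+01,  6.99725971e+00,
        6.77786578e-03, -1.56229330e-04]), 'tcp_pos': array([ 0.26373633, -0.62078908,  0.22562097]), 'eef_rot': array([ 1.79903968e+02, -8.36226911e-03, -1.56986581e+02]), 'contact_force': array([-0.13744811, -0.34287043,  0.43547462]), 'moment': array([ 0.02694516, -0.02198511, -0.03154272]), 'gripper_width': 0.08758598728868044} 0.0188
```

View pics/scene0.png

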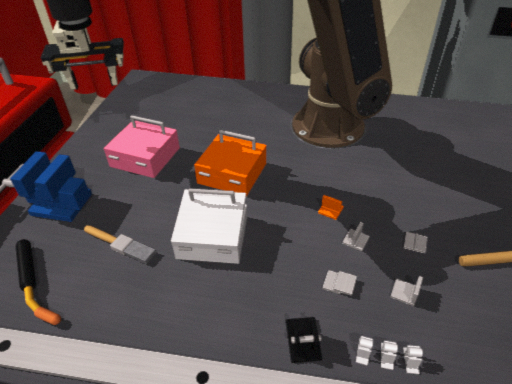

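View pics/side0.png

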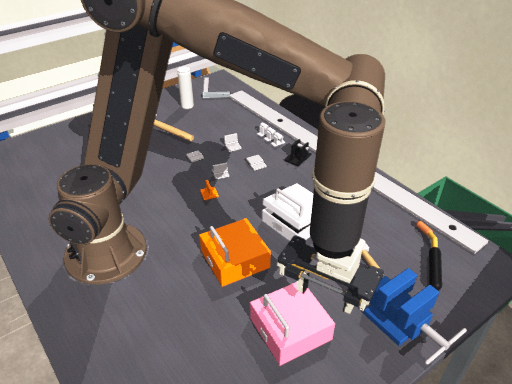

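View pics/wrist0.png

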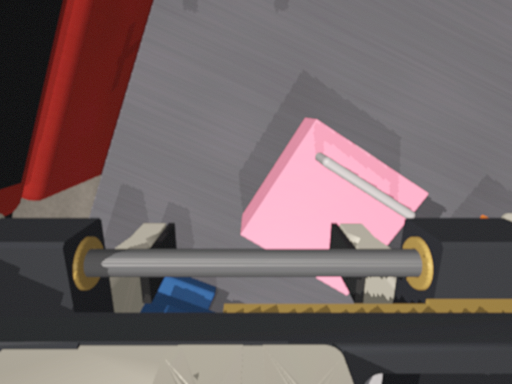

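The aluminium case is at about (210,225) in the scene view. There are two grey upright samples, at (356,238) and (406,290), so I'm zooming in to tell them apart.

Run:
```python
import cv2
a=cv2.imread('pics/scene0.png');b=cv2.imread('pics/side0.png')
c=cv2.resize(a[190:320,300:450],None,fx=5,fy=4.6,interpolation=cv2.INTER_CUBIC);cv2.imwrite('pics/z1.png',c)
cv2.imwrite('pics/z2.png',cv2.resize(b[110:210,180:300],None,fx=6,fy=6,interpolation=cv2.INTER_CUBIC))
cv2.imwrite('pics/z3.png',cv2.resize(a[170:280,160:260],None,fx=5,fy=5,interpolation=cv2.INTER_CUBIC))
```

```text
(no output)
```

View pics/z1.png

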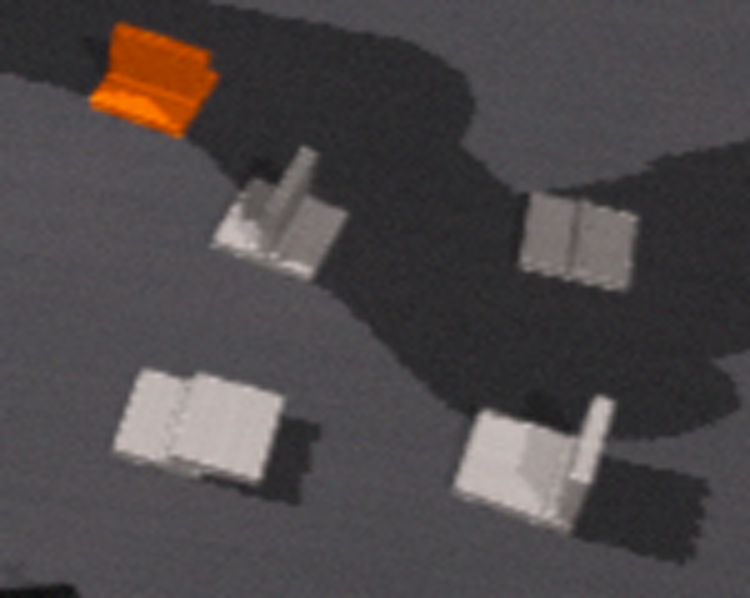

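View pics/z2.png

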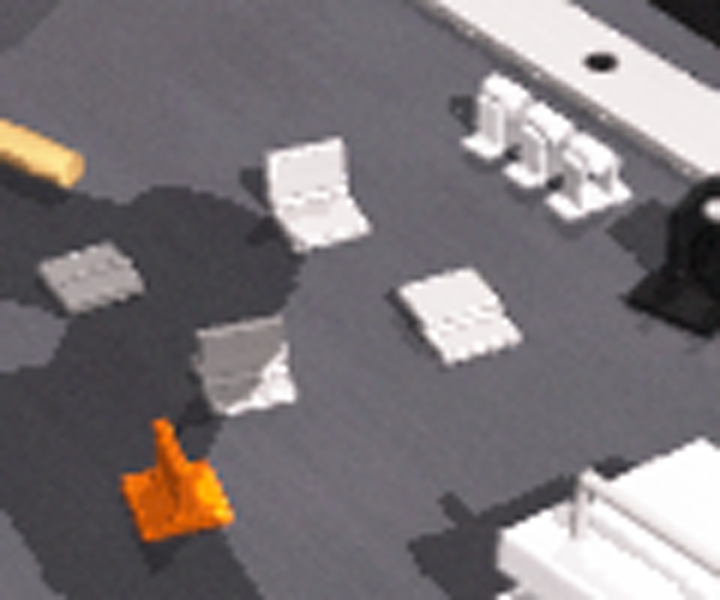

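View pics/z3.png

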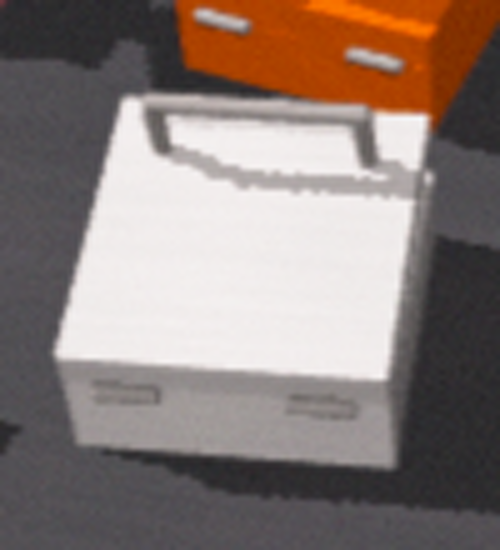

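```bash
cat > fit.py <<'E'
from h import *
from scipy.optimize import least_squares
def case_pts(p):
    x,y,yaw,lid=p
    def lidp(X,Y,Z): # local shut coords rel hinge: X toward -robot, Z up
        c,s=np.cos(lid),np.sin(lid); X2=c*X+s*Z; Z2=-s*X+c*Z
        return [75+X2,Y,45.5+Z2]
    L=[lidp(-150,75,22),lidp(-150,-75,22),lidp(0,-75,22),lidp(0,75,22),[75,75,0],[75,-75,0],lidp(-120,50,57),lidp(-120,-50,57)]
    L=np.array(L)/1000; c,s=np.cos(yaw),np.sin(yaw)
    return np.c_[x+c*L[:,0]-s*L[:,1],y+s*L[:,0]+c*L[:,1],L[:,2]]
def tee_pts(p):
    x,y,yaw=p
    L=np.array([[25,25,8],[25,-25,8],[-25,-25,8],[-25,25,8],[25,4,43],[25,-4,43],[-25,-4,43],[-25,4,43]])/1000; c,s=np.cos(yaw),np.sin(yaw)
    return np.c_[x+c*L[:,0]-s*L[:,1],y+s*L[:,0]+c*L[:,1],L[:,2]]
E
python3 - <<'E'
from fit import *
P=[px2w('scene0',q,z) for q,z in [((184.4,189.4),.0675),((246,193.4),.0675),((237.6,246),.0675),((171.4,241.6),.0675)]]
print(np.round(P,3)); 
obs=np.array([[246,193.4],[184.4,189.4],[171.4,241.6],[237.6,246],[0,0],[0,0],[0,0],[0,0]])
print('scene cam',-load('scene0')[1].T@load('scene0')[2])
# scene view from far side: image left = +y or -y ?
print([np.round(px2w('scene0',q,.008),3) for q in [(342.4,242.2),(361.2,249.1),(369.6,236.3)]])
E
```

```text
[[ 0.451 -0.324  0.068]
 [ 0.436 -0.168  0.068]
 [ 0.604 -0.148  0.068]
 [ 0.62  -0.295  0.068]]
scene cam [1.19003319 0.03744863 0.80472747]
[array([0.497, 0.081, 0.008]), array([0.509, 0.126, 0.008]), array([0.465, 0.145, 0.008])]
```

```bash
cat >> fit.py <<'E'
def overlay(f,pts,edges,box,sc,out):
    im=cv2.imread(f'pics/{f}.png');x0,y0,x1,y1=box
    im=cv2.resize(im[y0:y1,x0:x1],None,fx=sc,fy=sc,interpolation=cv2.INTER_CUBIC)
    q=((w2px(f,pts)-[x0,y0]+.5)*sc).astype(int)
    for a,b in edges: cv2.line(im,tuple(map(int,q[a])),tuple(map(int,q[b])),(0,0,255),1)
    return im
TE=[(0,1),(1,2),(2,3),(3,0),(4,5),(5,6),(6,7),(7,4)]
CE=[(0,1),(1,2),(2,3),(3,0),(4,5),(6,7)]
E
python3 - <<'E'
from fit import *
obs=np.array([[246,193.4],[184.4,189.4],[171.4,241.6],[237.6,246],[239.4,263.4],[175.6,259],[234.4,192.4],[189,190.6]])
s=least_squares(lambda p:(w2px('scene0',case_pts(p))-obs).ravel(),[.53,-.23,.13,.05],loss='soft_l1')
print(s.x,np.round(s.fun.reshape(-1,2),1))
o3=np.array([[342.4,242.2],[361.2,249.1],[369.6,236.3]])
best=None
for idx in ([1,0,3],):
  # corners: left(-y,+x): ; 
  def f(p):
    return (w2px('scene0',tee_pts(p))[[1,0,3]]-o3).ravel()
  t=least_squares(f,[.48,.11,.0]);print(t.x,t.fun)
np.save('case.npy',s.x);np.save('tee.npy',t.x)
A=np.vstack([np.hstack([overlay('scene0',case_pts(s.x),CE,(160,170,260,280),4,0),cv2.resize(overlay('side0',case_pts(s.x),CE,(240,170,340,280),4,0),(400,440))])])
cv2.imwrite('pics/o1.png',A)
A=np.hstack([overlay('scene0',tee_pts(t.x),TE,(330,210,380,260),8,0),overlay('side0',tee_pts(t.x),TE,(200,150,250,200),8,0)])
cv2.imwrite('pics/o2.png',A)
E
```

```text
[ 0.53383447 -0.23044667  0.11042669  0.13984945] [[-0.4 -0.5]
 [ 0.4  0. ]
 [-0.3 -0.1]
 [ 0.2 -0.1]
 [-0.   0.1]
 [ 0.2  0.2]
 [-1.8  0.5]
 [ 1.2 -0.1]]
[ 0.47959991  0.11222579 -0.34121698] [-0.33732558 -0.61154636  0.50818255  0.81673652 -0.18281054 -0.25338739]
```

View pics/o1.png

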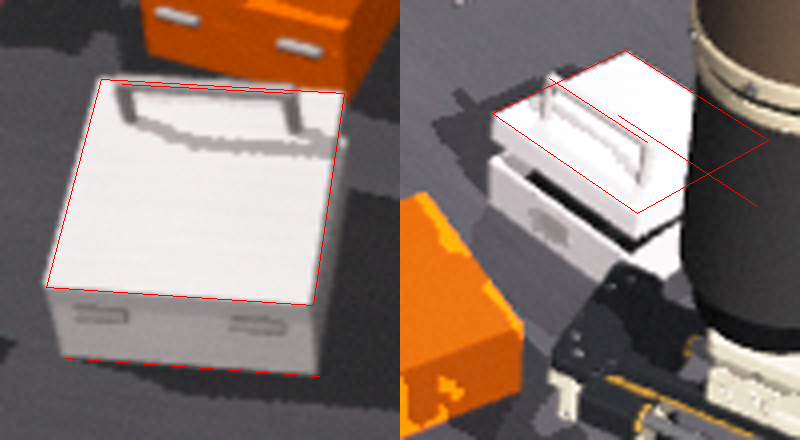

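View pics/o2.png

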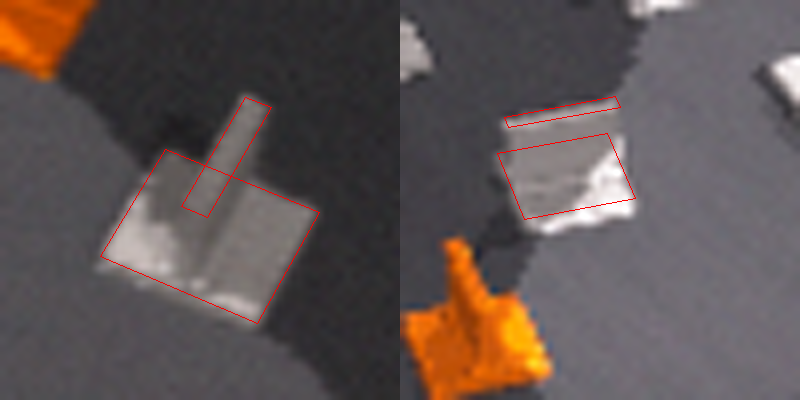

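```bash
cat > tgt.py <<'E'
from fit import *
p=np.load('case.npy')
def handle(th,p=p):
    q=p.copy();q[3]=th;return case_pts(q)[6:8].mean(0)
def Rtilt(phi,yaw=p[2],flip=False):
    ex=np.array([np.cos(yaw),np.sin(yaw),0]);ey=np.array([-np.sin(yaw),np.cos(yaw),0])
    z=np.array([0,0,-1])*np.cos(phi)-ex*np.sin(phi); x=-ey; y=np.cross(z,x)
    return np.c_[x,y,z]
def rel(pos,Rm,cur=None):
    s=r.get_state(); R0=R.from_euler('xyz',s['eef_rot'],degrees=True).as_matrix() if cur is None else cur[1]
    p0=s['tcp_pos'] if cur is None else cur[0]
    return np.round(R0.T@(pos-p0),4),np.round(R.from_matrix(R0.T@Rm).as_rotvec(),4)
def gp(pos,Rm): return pos+Rm[:,2]*r.grip_depth
E
python3 - <<'E'
from tgt import *
h=handle(p[3]);print(h,handle(1.5))
Rm=Rtilt(.15);print(rel(gp(h,Rm)-Rm[:,2]*.1,Rm))
E
```

```text
[ 0.49817005 -0.23440106  0.11867079] [ 0.6564518  -0.21685114  0.16923142]
(array([-0.3785,  0.2606,  0.0271]), array([-0.1277,  0.0966, -1.2769]))
```

step_arm([
  [[-0.378,0.26,0.027],[-0.128,0.097,-1.277],0.3],
  [[-0.378,0.26,0.027],[-0.128,0.097,-1.277],0.3],
  [[-0.378,0.26,0.027],[-0.128,0.097,-1.277],0.3],
  [[-0.378,0.26,0.027],[-0.128,0.097,-1.277],0.3],
  [[-0.378,0.26,0.027],[-0.128,0.097,-1.277],0.3],
  [[-0.378,0.26,0.027],[-0.128,0.097,-1.277],0.3],
  [[-0.378,0.26,0.027],[-0.128,0.097,-1.277],0.3],
  [[-0.378,0.26,0.027],[-0.128,0.097,-1.277],0.3],
  [[-0.378,0.26,0.027],[-0.128,0.097,-1.277],0.3],
  [[-0.378,0.26,0.027],[-0.128,0.097,-1.277],0.3],
], force=20)

```text
time_s: 1.15
tcp_pos: [0.5125, -0.2302, 0.1988]
eef_rot: [171.4, -0.0, -83.2]
contact_force: [-0.3, -0.0, -0.0]
gripper_width: 0.0616
```

Run:
```python
from tgt import *
h=handle(p[3]);Rm=Rtilt(.15)
print(rel(gp(h,Rm)-Rm[:,2]*.0,Rm), r.get_state()['joints'])
snap('wrist','w1');snap('side','s1')
for f in ['w1','s1']: print(w2px(f,case_pts(p)))
A=[]
im=overlay('w1',case_pts(p),CE,(0,0,512,384),1,0);cv2.imwrite('pics/o3.png',np.hstack([im,overlay('s1',case_pts(p),CE,(230,100,370,240),2.75,0)[:384]]))
```

```text
(array([0.0025, 0.0025, 0.1002]), array([ 0.0005, -0.0017,  0.0073])) [ -3.14444056  15.84762227 -11.05345295   1.59272861 -71.59741472
   9.28137668]
[[282.76727718 257.14043043]
 [288.55424571 102.97573785]
 [117.8162003  101.57208848]
 [134.17371281 256.92464511]
 [149.22545104 231.08994069]
 [137.90355352 103.33932145]
 [253.99876052 250.05728985]
 [255.13279414 134.50203564]]
[[262.72874866 197.88559539]
 [298.97882018 222.8387388 ]
 [331.73432736 204.72412748]
 [295.84788048 182.22226201]
 [294.1128385  198.39861993]
 [328.90084623 221.1721091 ]
 [276.87982579 189.03405451]
 [301.40300604 205.16511089]]
```

View pics/o3.png

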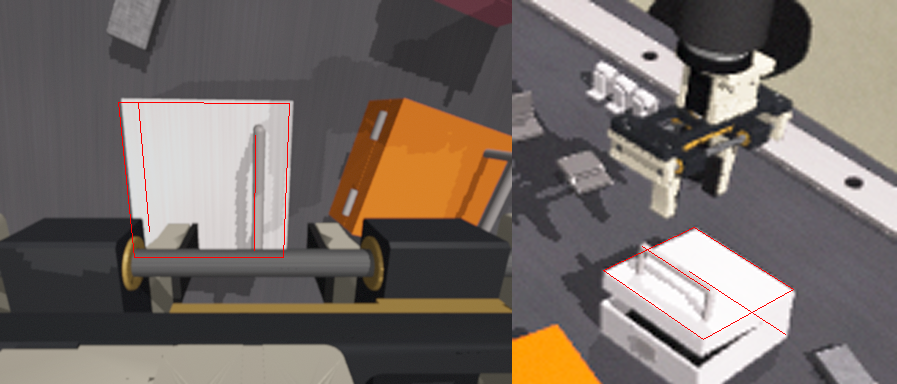

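step_arm([
  [[0.002,0.005,0.05],[0,0,0.007],0.3],
  [[0.002,0.005,0.08],[0,0,0.007],0.3],
  [[0.002,0.005,0.1],[0,0,0.007],0.3],
  [[0.002,0.005,0.1],[0,0,0.007],0.3],
  [[0.002,0.005,0.1],[0,0,0.007],0.3],
])

```text
time_s: 1.75
tcp_pos: [0.4905, -0.2395, 0.102]
eef_rot: [171.4, -0.2, -84.1]
contact_force: [0.4, -0.0, 0.3]
gripper_width: 0.0612
```

Run:
```python
from h import *
snap('side','s2');snap('scene','c2')
a=cv2.imread('pics/s2.png')[110:240,230:360];b=cv2.imread('pics/c2.png')[120:260,140:280]
cv2.imwrite('pics/z4.png',np.hstack([cv2.resize(a,(400,400)),cv2.resize(b,(400,400))]))
```

```text
(no output)
```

View pics/z4.png

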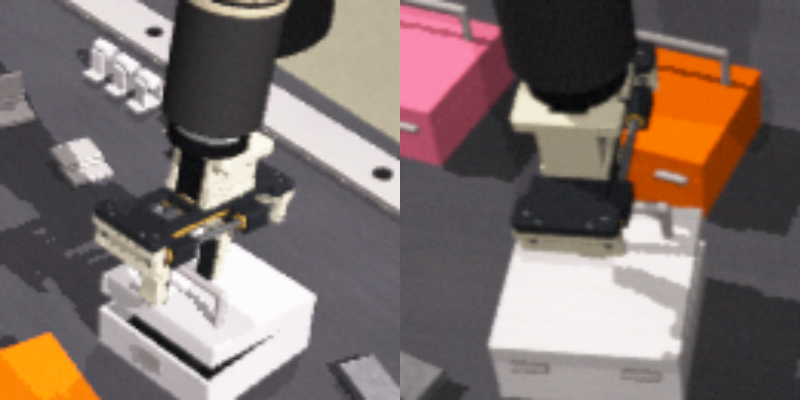

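step_arm([
  [[0,0,0],[0,0,0],1],
  [[0,0,0],[0,0,0],1],
  [[0,0,0],[0,0,0],1],
  [[0,0,0],[0,0,0],1],
  [[0,0,0],[0,0,0],1],
  [[0,0,0],[0,0,0],1],
], force=20)

```text
time_s: 2.45
tcp_pos: [0.4907, -0.2384, 0.1014]
eef_rot: [171.4, -0.1, -84.1]
contact_force: [-0.9, 0.1, 0.0]
gripper_width: 0.0185
```

step_arm([
  [[0,0,0],[0,0,0],1],
  [[0,0,0],[0,0,0],1],
  [[0,0,0],[0,0,0],1],
])

```text
time_s: 2.75
tcp_pos: [0.494, -0.238, 0.1011]
eef_rot: [171.8, -0.2, -84.0]
contact_force: [9.7, 0.4, -9.3]
gripper_width: 0.0093
```

Run:
```python
from tgt import *
s=r.get_state();print(s['tcp_pos'],s['eef_rot'],s['contact_force'],s['joints'])
R0=Rtilt(.147);p0=np.array([.491,-.2385,.1016])
off=np.array([0,-.0036,0])
for th in np.arange(.2,1.55,.1):
    ph=.147+(th-.14)*(.9-.147)/(1.5-.14)
    Rm=Rtilt(ph);a,b=rel(gp(handle(th)+off,Rm),Rm,(p0,R0));print(round(th,2),round(ph,2),a,b)
```

```text
[ 0.49402514 -0.23803955  0.10107436] [ 1.71755835e+02 -1.65721142e-01 -8.40182900e+01] [ 9.70013204  0.37500178 -9.32102797] [ -4.08540962  19.57028224 -19.99169536   1.87320935 -58.54223959
   8.96434462]
0.2 0.18 [ 0.0003 -0.0076 -0.0063] [-0.0332 -0.     -0.    ]
0.3 0.24 [ 0.0003 -0.0134 -0.0177] [-0.0886  0.      0.    ]
0.4 0.29 [ 0.0003 -0.0204 -0.0284] [-0.144  0.    -0.   ]
0.5 0.35 [ 0.0003 -0.0284 -0.0383] [-0.1993  0.      0.    ]
0.6 0.4 [ 0.0003 -0.0373 -0.0474] [-0.2547  0.     -0.    ]
0.7 0.46 [ 0.0003 -0.0471 -0.0554] [-0.3101  0.      0.    ]
0.8 0.51 [ 0.0003 -0.0576 -0.0624] [-0.3654 -0.      0.    ]
0.9 0.57 [ 0.0003 -0.0687 -0.0683] [-0.4208  0.      0.    ]
1.0 0.62 [ 0.0003 -0.0804 -0.073 ] [-0.4762  0.     -0.    ]
1.1 0.68 [ 0.0003 -0.0924 -0.0764] [-0.5315  0.     -0.    ]
1.2 0.73 [ 0.0003 -0.1047 -0.0786] [-0.5869  0.     -0.    ]
1.3 0.79 [ 0.0003 -0.1172 -0.0795] [-0.6423 -0.      0.    ]
1.4 0.84 [ 0.0003 -0.1296 -0.0792] [-0.6976 -0.      0.    ]
1.5 0.9 [ 0.0003 -0.1419 -0.0776] [-0.753  0.    -0.   ]
```

step_arm([
  [[0,-0.004,-0.003],[-0.016,0,0],1],
  [[0,-0.0076,-0.0063],[-0.033,0,0],1],
  [[0,-0.0105,-0.012],[-0.061,0,0],1],
  [[0,-0.0134,-0.0177],[-0.089,0,0],1],
  [[0,-0.0169,-0.023],[-0.116,0,0],1],
  [[0,-0.0204,-0.0284],[-0.144,0,0],1],
  [[0,-0.0244,-0.0334],[-0.172,0,0],1],
  [[0,-0.0284,-0.0383],[-0.199,0,0],1],
  [[0,-0.0373,-0.0474],[-0.255,0,0],1],
  [[0,-0.0373,-0.0474],[-0.255,0,0],1],
])

```text
time_s: 3.75
tcp_pos: [0.5331, -0.234, 0.144]
eef_rot: [156.3, -0.2, -84.0]
contact_force: [-7.6, 2.1, 13.6]
gripper_width: 0.0091
```

Run:
```python
from tgt import *
s=r.get_state();print(s['tcp_pos'],s['eef_rot'],s['contact_force'],s['joints'],s['gripper_width'])
Rm=Rtilt(.402);print('expect',gp(handle(.6),Rm))
R0=Rtilt(.402);p0=gp(handle(.6),Rm)
for th in np.arange(.7,1.55,.1):
    ph=.147+(th-.14)*(.9-.147)/(1.5-.14)
    Rm=Rtilt(ph);a,b=rel(gp(handle(th),Rm),Rm,(p0,R0));print(round(th,2),round(ph,2),a,b)
snap('side','s3');snap('scene','c3')
a=cv2.imread('pics/s3.png')[80:240,220:380];b=cv2.imread('pics/c3.png')[120:260,140:280]
cv2.imwrite('pics/z5.png',np.hstack([cv2.resize(a,(400,400)),cv2.resize(b,(400,400))]))
```

```text
[ 0.53310615 -0.23401003  0.14400732] [156.27538548  -0.15789597 -84.02688104] [-7.57472204  2.11451149 13.55649178] [ -2.146206    29.03379066  -2.79150167   3.43710185 -81.68353383
   6.88102451] 0.009132253892928665
expect [ 0.53461833 -0.23035976  0.14299996]
0.7 0.46 [ 0.     -0.0074 -0.0103] [-0.0551 -0.      0.    ]
0.8 0.51 [ 0.     -0.0158 -0.0197] [-0.1104 -0.      0.    ]
0.9 0.57 [ 0.     -0.0251 -0.0282] [-0.1658  0.     -0.    ]
1.0 0.62 [ 0.     -0.0352 -0.0356] [-0.2212  0.     -0.    ]
1.1 0.68 [ 0.    -0.046 -0.042] [-0.2765 -0.     -0.    ]
1.2 0.73 [ 0.     -0.0574 -0.0472] [-0.3319 -0.      0.    ]
1.3 0.79 [ 0.     -0.0691 -0.0513] [-0.3873 -0.     -0.    ]
1.4 0.84 [ 0.     -0.0813 -0.0541] [-0.4426 -0.      0.    ]
1.5 0.9 [ 0.     -0.0936 -0.0556] [-0.498 -0.    -0.   ]
```

View pics/z5.png

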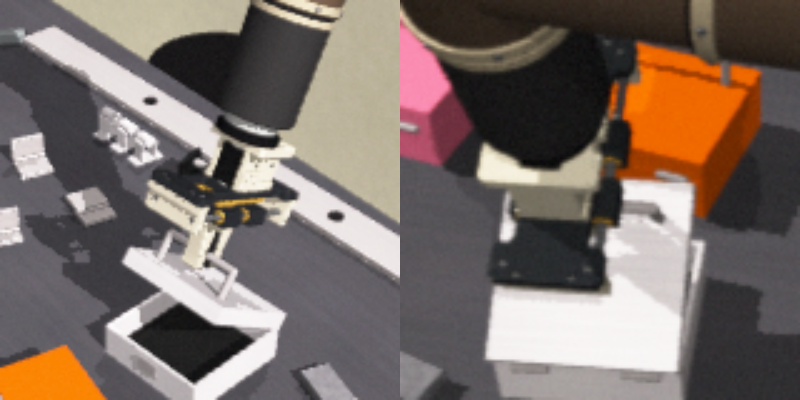

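The lid is swinging open with the bar in the grip, so I'm continuing along the arc.

step_arm([
  [[0,-0.0037,-0.0052],[-0.028,0,0],1],
  [[0,-0.0074,-0.0103],[-0.055,0,0],1],
  [[0,-0.0116,-0.015],[-0.083,0,0],1],
  [[0,-0.0158,-0.0197],[-0.11,0,0],1],
  [[0,-0.0205,-0.024],[-0.138,0,0],1],
  [[0,-0.0251,-0.0282],[-0.166,0,0],1],
  [[0,-0.0302,-0.032],[-0.194,0,0],1],
  [[0,-0.0352,-0.0356],[-0.221,0,0],1],
  [[0,-0.0406,-0.0389],[-0.249,0,0],1],
  [[0,-0.046,-0.042],[-0.277,0,0],1],
])

```text
time_s: 4.85
tcp_pos: [0.5919, -0.2277, 0.1654]
eef_rot: [140.6, -0.2, -84.1]
contact_force: [-3.8, 1.0, 8.3]
gripper_width: 0.0093
```

Run:
```python
from tgt import *
s=r.get_state();print(s['tcp_pos'],s['eef_rot'],s['contact_force'],s['joints'],s['gripper_width'])
ph=.147+(.96)*(.9-.147)/(1.5-.14)
Rm=Rtilt(ph);print('expect',gp(handle(1.1),Rm))
R0=Rm;p0=gp(handle(1.1),Rm)
for th in np.arange(1.15,1.56,.05):
    ph=.147+(th-.14)*(.9-.147)/(1.5-.14)
    Rm=Rtilt(ph);a,b=rel(gp(handle(th),Rm),Rm,(p0,R0));print(round(th,2),round(ph,2),a,b)
```

```text
[ 0.59191544 -0.22773444  0.16540928] [140.64129751  -0.16698071 -84.05322519] [-3.77953453  1.03064882  8.25578327] [  -0.7468607    42.58305591   17.34626629    4.49931526 -103.87707109
    6.161116  ] 0.009266839174592836
expect [ 0.59303914 -0.22388219  0.16366413]
1.15 0.71 [-0.     -0.0046 -0.0042] [-0.0277 -0.      0.    ]
1.2 0.73 [ 0.     -0.0095 -0.0081] [-0.0554  0.      0.    ]
1.25 0.76 [-0.     -0.0145 -0.0118] [-0.0831  0.      0.    ]
1.3 0.79 [ 0.     -0.0197 -0.0152] [-0.1107  0.      0.    ]
1.35 0.82 [ 0.     -0.0251 -0.0184] [-0.1384  0.      0.    ]
1.4 0.84 [-0.     -0.0306 -0.0212] [-0.1661 -0.      0.    ]
1.45 0.87 [ 0.     -0.0363 -0.0238] [-0.1938 -0.      0.    ]
1.5 0.9 [-0.    -0.042 -0.026] [-0.2215  0.     -0.    ]
1.55 0.93 [ 0.     -0.0479 -0.028 ] [-0.2492  0.      0.    ]
```

step_arm([
  [[0,-0.0046,-0.0042],[-0.028,0,0],1],
  [[0,-0.0095,-0.0081],[-0.055,0,0],1],
  [[0,-0.0145,-0.0118],[-0.083,0,0],1],
  [[0,-0.0197,-0.0152],[-0.111,0,0],1],
  [[0,-0.0251,-0.0184],[-0.138,0,0],1],
  [[0,-0.0306,-0.0212],[-0.166,0,0],1],
  [[0,-0.0363,-0.0238],[-0.194,0,0],1],
  [[0,-0.042,-0.026],[-0.222,0,0],1],
  [[0,-0.042,-0.026],[-0.222,0,0],1],
  [[0,-0.042,-0.026],[-0.222,0,0],1],
])

```text
time_s: 5.85
tcp_pos: [0.6421, -0.2226, 0.1592]
eef_rot: [128.1, -0.3, -84.0]
contact_force: [2.9, 0.9, 9.9]
gripper_width: 0.009
```

Run:
```python
from tgt import *
s=r.get_state();print(s['tcp_pos'],s['eef_rot'],s['contact_force'],s['joints'],s['gripper_width'])
Rm=Rtilt(.9);print('expect',gp(handle(1.5),Rm))
snap('side','s4');snap('scene','c4')
a=cv2.imread('pics/s4.png')[80:240,220:380];b=cv2.imread('pics/c4.png')[100:280,120:300]
cv2.imwrite('pics/z6.png',np.hstack([cv2.resize(a,(400,400)),cv2.resize(b,(400,400))]))
```

```text
[ 0.6421499  -0.22257651  0.15919313] [128.14105386  -0.25346723 -83.98632961] [2.9400249  0.91613233 9.85053296] [ 2.81712723e-02  5.56951817e+01  3.51182440e+01  5.67263350e+00
 -1.20995585e+02  6.43472663e+00] 0.009029113827523721
expect [ 0.64181495 -0.21847404  0.15754515]
```

View pics/z6.png

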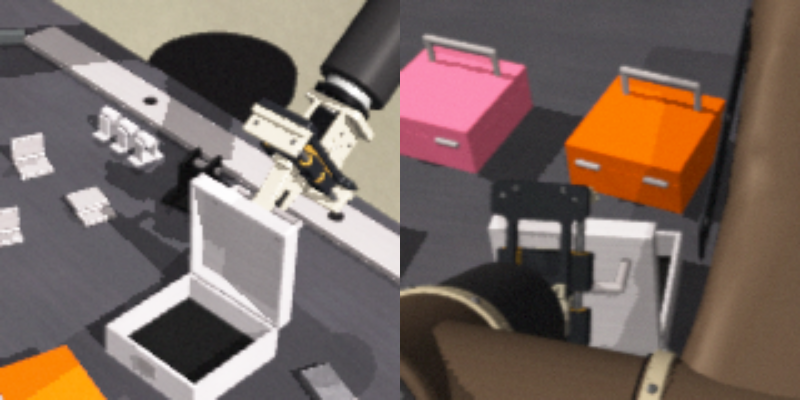

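step_arm([
  [[0,0,0],[0,0,0],0.82],
  [[0,0,0],[0,0,0],0.82],
  [[0,0,-0.01],[0,0,0],0.82],
  [[0,0,-0.025],[0,0,0],0.82],
  [[0,0,-0.05],[0,0,0],0.82],
  [[0,0,-0.1],[0,0,0],0.82],
  [[0,0,-0.1],[0,0,0],0.82],
])

```text
time_s: 6.65
tcp_pos: [0.7207, -0.214, 0.2193]
eef_rot: [128.2, -0.2, -84.0]
contact_force: [0.0, -0.2, -0.4]
gripper_width: 0.0157
```

Run:
```python
from tgt import *
s=r.get_state();print(s['tcp_pos'],s['eef_rot'],s['contact_force'],s['joints'],s['gripper_width'])
snap('side','s5')
q=p.copy()
for th in (1.45,1.5,1.55):
    q[3]=th;print(th,w2px('s5',case_pts(q))[:2])
q[3]=1.5
cv2.imwrite('pics/z7.png',overlay('s5',case_pts(q),CE,(220,80,380,240),3.5,0))
```

```text
[ 0.72072998 -0.2140457   0.21928632] [128.21799799  -0.16623307 -84.0479738 ] [ 0.03053783 -0.15677445 -0.42376112] [   0.44211137   66.24087349   64.87038585    6.91042647 -140.07097041
    8.59487526] 0.01568936329384194
1.45 [[298.3115458  149.07480538]
 [336.52710764 170.93122973]]
1.5 [[299.99124783 148.20300387]
 [338.19243725 169.94031297]]
1.55 [[301.64745379 147.44126926]
 [339.82660723 169.0632384 ]]
```

View pics/z7.png

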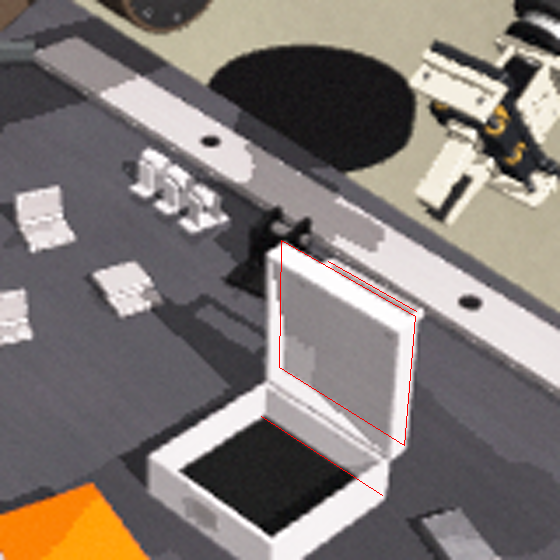

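Run:
```python
from tgt import *
def down(yaw): return R.from_euler('xyz',[180,0,np.degrees(yaw)],degrees=True).as_matrix()
t=np.load('tee.npy')
s=r.get_state();R0=R.from_euler('xyz',s['eef_rot'],degrees=True).as_matrix()
A=np.array([.6,-.15,.40]);RA=Rtilt(.25)
print(rel(A,RA)); 
B=np.array([t[0],t[1],.20]);RB=down(t[2]);print(rel(B,RB,(A,RA)))
```

```text
(array([-0.0756,  0.2128, -0.0226]), array([ 0.6541,  0.0008, -0.0072]))
(array([-0.2739,  0.0385,  0.2162]), array([ 0.2233,  0.1399, -1.1131]))
```

step_arm([
  [[-0.03,0.07,-0.06],[0.1,0,0],0.5],
  [[-0.05,0.12,-0.06],[0.25,0,0],0.5],
  [[-0.0756,0.2128,-0.0226],[0.654,0,0],0.5],
  [[-0.0756,0.2128,-0.0226],[0.654,0,0],0.5],
  [[-0.0756,0.2128,-0.0226],[0.654,0,0],0.5],
  [[-0.0756,0.2128,-0.0226],[0.654,0,0],0.5],
  [[-0.0756,0.2128,-0.0226],[0.654,0,0],0.5],
  [[-0.0756,0.2128,-0.0226],[0.654,0,0],0.5],
  [[-0.0756,0.2128,-0.0226],[0.654,0,0],0.5],
])

```text
time_s: 7.6
tcp_pos: [0.599, -0.1503, 0.3972]
eef_rot: [165.4, -0.1, -84.1]
contact_force: [0.8, 0.7, -0.6]
gripper_width: 0.0438
```

```bash
cat >> tgt.py <<'E'
def down(yaw): return R.from_euler('xyz',[180,0,np.degrees(yaw)],degrees=True).as_matrix()
t=np.load('tee.npy')
E
python3 - <<'E'
from tgt import *
s=r.get_state();print(s['tcp_pos'],s['eef_rot'],s['joints'])
print(rel(np.array([t[0],t[1],.20]),down(t[2])))
E
```

```text
[ 0.59895888 -0.15033037  0.39719762] [ 1.65433786e+02 -9.02200427e-02 -8.40673865e+01] [   4.32193884   21.18010017   21.38046988    0.50911725 -104.75815797
    1.66595354]
(array([-0.2738,  0.0392,  0.2135]), array([ 0.2276,  0.1417, -1.1199]))
```

step_arm([
  [[-0.274,0.039,0.213],[0.228,0.142,-1.12],0.5],
  [[-0.274,0.039,0.213],[0.228,0.142,-1.12],0.5],
  [[-0.274,0.039,0.213],[0.228,0.142,-1.12],0.5],
  [[-0.274,0.039,0.213],[0.228,0.142,-1.12],0.5],
  [[-0.274,0.039,0.213],[0.228,0.142,-1.12],0.5],
  [[-0.274,0.039,0.213],[0.228,0.142,-1.12],0.5],
  [[-0.274,0.039,0.213],[0.228,0.142,-1.12],0.5],
  [[-0.274,0.039,0.213],[0.228,0.142,-1.12],0.5],
  [[-0.274,0.039,0.213],[0.228,0.142,-1.12],0.5],
  [[-0.274,0.039,0.213],[0.228,0.142,-1.12],0.5],
])

```text
time_s: 8.6
tcp_pos: [0.4809, 0.1123, 0.2012]
eef_rot: [179.9, -0.2, -19.7]
contact_force: [0.6, 0.2, 0.6]
gripper_width: 0.044
```

Run:
```python
from tgt import *
s=r.get_state();print(s['tcp_pos'],s['eef_rot'],s['joints'])
snap('wrist','w6');snap('scene','c6')
cv2.imwrite('pics/z8.png',np.hstack([overlay('w6',tee_pts(t),TE,(0,0,512,384),1,0),overlay('c6',tee_pts(t),TE,(310,180,410,280),2.88,0)[:384]]) if 0 else overlay('w6',tee_pts(t),TE,(0,0,512,384),1.5,0))
print(rel(np.array([t[0],t[1],.20]),down(t[2])))
```

```text
[0.48085702 0.11227733 0.20119128] [ 1.79893211e+02 -1.64284519e-01 -1.97003251e+01] [ 36.16187175   4.39023105 -23.94813117   0.22258637 -61.65801242
  34.031987  ]
(array([-0.0016,  0.0003,  0.0018]), array([ 0.0004, -0.0038, -0.0032]))
```

View pics/z8.png

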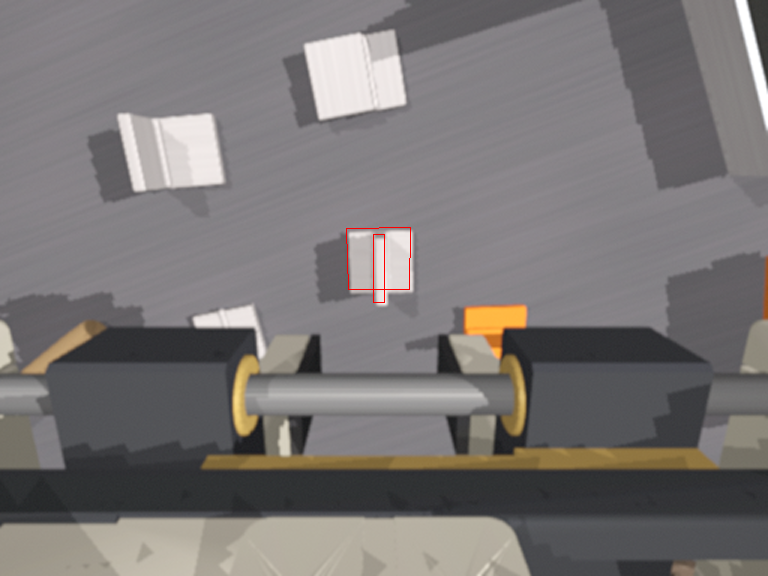

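step_arm([
  [[0,0,0.05],[0,0,0],0.5],
  [[0,0,0.1],[0,0,0],0.5],
  [[0,0,0.14],[0,0,0],0.5],
  [[0,0,0.17],[0,0,0],0.5],
  [[0,0,0.184],[0,0,0],0.5],
  [[0,0,0.184],[0,0,0],0.5],
  [[0,0,0.184],[0,0,0],0.5],
], force=20)

```text
time_s: 9.4
tcp_pos: [0.482, 0.1119, 0.0185]
eef_rot: [-180.0, -0.3, -19.6]
contact_force: [-0.6, 1.2, -0.1]
gripper_width: 0.0437
```

step_arm([
  [[0,0,0.003],[0,0,0],0.8],
  [[0,0,0.003],[0,0,0],1],
  [[0,0,0.003],[0,0,0],1],
  [[0,0,0.003],[0,0,0],1],
  [[0,0,0.003],[0,0,0],1],
  [[0,0,0.003],[0,0,0],1],
  [[0,0,0.003],[0,0,0],1],
  [[0,0,0.003],[0,0,0],1],
], force=30)

```text
time_s: 10.2
tcp_pos: [0.481, 0.1119, 0.0157]
eef_rot: [-180.0, -0.3, -19.5]
contact_force: [-1.4, -2.4, 5.9]
gripper_width: 0.0077
```

Run:
```python
from tgt import *
c,s=np.cos(p[2]),np.sin(p[2]);T=np.array([p[0]-.015*c,p[1]-.015*s,.165]);print(T)
print(rel(T,down(p[2])))
```

```text
[ 0.51892583 -0.2320997   0.165     ]
(array([ 0.1514,  0.3114, -0.1489]), array([ 2.000e-04, -4.600e-03, -4.512e-01]))
```

step_arm([
  [[0,0,-0.02],[0,0,0],1],
  [[0,0,-0.05],[0,0,0],1],
  [[0,0,-0.1],[0,0,0],1],
  [[0,0,-0.149],[0,0,0],1],
  [[0.02,0.04,-0.149],[0,0,-0.05],1],
  [[0.04,0.08,-0.149],[0,0,-0.15],1],
  [[0.06,0.12,-0.149],[0,0,-0.25],1],
  [[0.08,0.16,-0.149],[0,0,-0.35],1],
  [[0.1,0.2,-0.149],[0,0,-0.45],1],
  [[0.12,0.24,-0.149],[0,0,-0.451],1],
])

```text
time_s: 11.2
tcp_pos: [0.5129, -0.1556, 0.1642]
eef_rot: [180.0, -0.3, 6.5]
contact_force: [1.4, 0.3, -3.8]
gripper_width: 0.0077
```

Run:
```python
from tgt import *
c,s=np.cos(p[2]),np.sin(p[2]);T=np.array([p[0]-.015*c,p[1]-.015*s,.165]);
S=r.get_state();print(S['tcp_pos'],S['eef_rot'],S['gripper_width'])
print(rel(T,down(p[2])))
```

```text
[ 0.51286905 -0.15561693  0.16418622] [179.98843599  -0.25129517   6.50536475] 0.00770137294959314
(array([-0.0026,  0.0767, -0.0008]), array([ 0.0002, -0.0044,  0.0031]))
```

step_arm([
  [[-0.001,0.03,0],[0,0,0.003],1],
  [[-0.002,0.06,0],[0,0,0.003],1],
  [[-0.0026,0.0767,0],[0,0,0.003],1],
  [[-0.0026,0.0767,0],[0,0,0.003],1],
  [[-0.0026,0.0767,0.0],[0,0,0.003],1],
])

```text
time_s: 11.7
tcp_pos: [0.5185, -0.2305, 0.1638]
eef_rot: [-180.0, -0.2, 6.1]
contact_force: [0.0, -0.1, -3.7]
gripper_width: 0.0076
```

Run:
```python
from tgt import *
S=r.get_state();print(S['tcp_pos'],S['eef_rot'],S['gripper_width'])
snap('side','s7');snap('scene','c7')
a=cv2.imread('pics/s7.png')[100:260,200:360];b=cv2.imread('pics/c7.png')[100:280,120:300]
cv2.imwrite('pics/z9.png',np.hstack([cv2.resize(a,(400,400)),cv2.resize(b,(400,400))]))
```

```text
[ 0.51854791 -0.23054888  0.16383784] [-179.99919179   -0.19944981    6.06165312] 0.007618600043816289
```

View pics/z9.png

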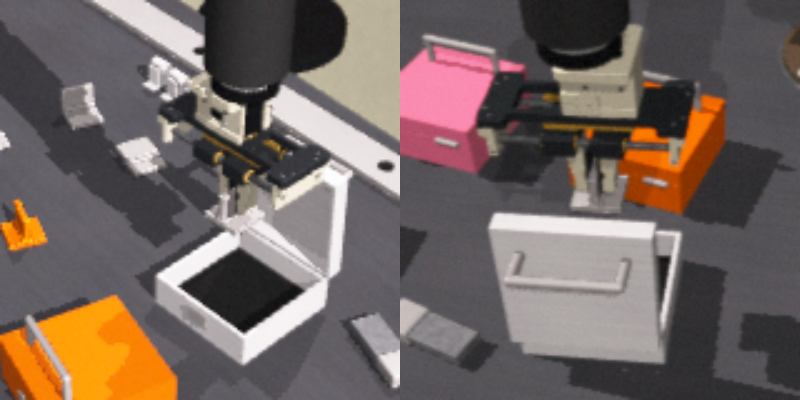

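step_arm([
  [[0,0,0.04],[0,0,0],1],
  [[0,0,0.08],[0,0,0],1],
  [[0,0,0.11],[0,0,0],1],
  [[0,0,0.125],[0,0,0],1],
  [[0,0,0.132],[0,0,0],1],
  [[0,0,0.136],[0,0,0],1],
  [[0,0,0.137],[0,0,0],1],
  [[0,0,0.137],[0,0,0],1],
])

```text
time_s: 12.6
tcp_pos: [0.5206, -0.2305, 0.0286]
eef_rot: [179.9, -0.4, 6.2]
contact_force: [-0.0, -0.6, -2.7]
gripper_width: 0.0079
```

step_arm([
  [[0,0,0.002],[0,0,0],1],
  [[0,0,0.002],[0,0,0],1],
  [[0,0,0.002],[0,0,0],1],
])

```text
time_s: 12.9
tcp_pos: [0.52, -0.2307, 0.026]
eef_rot: [179.9, -0.3, 6.1]
contact_force: [-0.3, -0.2, -4.2]
gripper_width: 0.0079
```

step_arm([
  [[0,0,0.001],[0,0,0],1],
  [[0,0,0.001],[0,0,0],1],
  [[0,0,0.001],[0,0,0],1],
])

```text
time_s: 13.2
tcp_pos: [0.5201, -0.2308, 0.0258]
eef_rot: [179.9, -0.3, 6.1]
contact_force: [-2.8, 1.1, 6.6]
gripper_width: 0.008
```

Contact: the force reads +6.6 N, so the tee is on the floor. I'm opening the fingers partway, then retracting.

step_arm([
  [[0,0,0],[0,0,0],0.7],
  [[0,0,0],[0,0,0],0.7],
  [[0,0,0],[0,0,0],0.7],
  [[0,0,0],[0,0,0],0.7],
  [[0,0,0],[0,0,0],0.7],
  [[0,0,-0.02],[0,0,0],0.7],
  [[0,0,-0.06],[0,0,0],0.7],
  [[0,0,-0.11],[0,0,0],0.7],
  [[0,0,-0.16],[0,0,0],0.7],
  [[0,0,-0.2],[0,0,0],0.7],
])

```text
time_s: 14.2
tcp_pos: [0.5192, -0.2308, 0.228]
eef_rot: [179.9, -0.4, 6.1]
contact_force: [1.3, -0.2, -0.4]
gripper_width: 0.0264
```

Run:
```python
from tgt import *
S=r.get_state();print(S['tcp_pos'],S['eef_rot'],S['gripper_width'])
snap('side','s8');snap('wrist','w8')
P=tee_pts([p[0]-.015,p[1],p[2]]);P[:,2]+=.01
a=overlay('s8',P,TE,(240,140,340,240),4,0);b=cv2.resize(overlay('w8',P,TE,(0,0,512,384),1,0),(533,400))
cv2.imwrite('pics/z10.png',np.hstack([a,b[:,:400]]))
```

```text
[ 0.51920408 -0.23078944  0.22798461] [179.90142129  -0.40737522   6.14831611] 0.026374203418484586
```

View pics/z10.png

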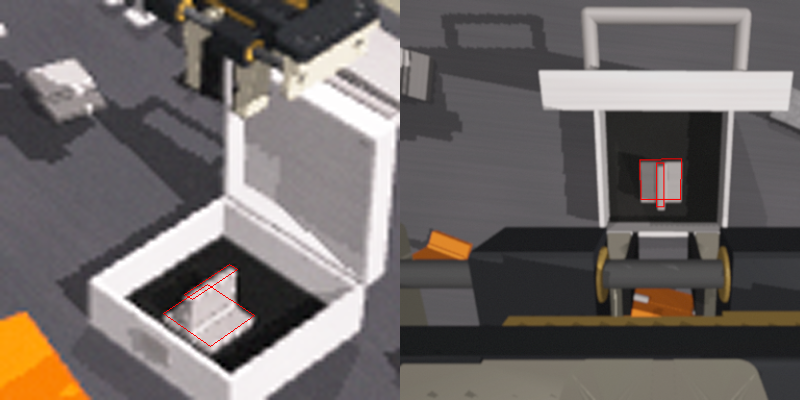

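Run:
```python
from tgt import *
A=np.array([.6,-.18,.40]);RA=Rtilt(.25); print(rel(A,RA))
```

```text
(array([ 0.0857, -0.042 , -0.1674]), array([-0.2046, -0.2113,  1.5577]))
```

step_arm([
  [[0,0,-0.05],[0,0,0],0.8],
  [[0,0,-0.1],[0,0,0.1],0.8],
  [[0,0,-0.15],[0,0,0.25],0.8],
  [[0.086,-0.042,-0.167],[-0.205,-0.211,1.558],0.8],
  [[0.086,-0.042,-0.167],[-0.205,-0.211,1.558],0.8],
  [[0.086,-0.042,-0.167],[-0.205,-0.211,1.558],0.8],
  [[0.086,-0.042,-0.167],[-0.205,-0.211,1.558],0.8],
  [[0.086,-0.042,-0.167],[-0.205,-0.211,1.558],0.8],
  [[0.086,-0.042,-0.167],[-0.205,-0.211,1.558],0.8],
  [[0.086,-0.042,-0.167],[-0.205,-0.211,1.558],0.8],
])

```text
time_s: 15.3
tcp_pos: [0.5992, -0.1793, 0.3917]
eef_rot: [168.1, 1.8, -67.7]
contact_force: [-0.5, -0.1, -0.2]
gripper_width: 0.0175
```

step_arm([
  [[0,0,0],[0,0,0],0.8],
])

```text
time_s: 15.4
tcp_pos: [0.5996, -0.1795, 0.3905]
eef_rot: [168.0, 1.9, -67.5]
contact_force: [-0.1, 0.3, 0.7]
gripper_width: 0.0175
```

Run:
```python
from tgt import *
S=r.get_state();print(S['tcp_pos'],S['eef_rot'],S['gripper_width'],S['joints'])
G=np.array([.6421,-.2226,.1592]);RG=R.from_euler('xyz',[128.14,-.25,-84],degrees=True).as_matrix()
print(rel(G-RG[:,2]*.1+[0,0,0],RG));print(rel(G-RG[:,2]*.13+[0,0,.05],RG))
```

```text
[ 0.59957704 -0.1794652   0.39045716] [168.00791256   1.86838109 -67.53563498] 0.017472292787982683 [   2.64367589   19.92278618   18.41118391    2.35692581 -100.39420905
   20.200481  ]
(array([ 0.0836, -0.1308,  0.1428]), array([-0.6868, -0.1232,  0.2686]))
(array([ 0.088 , -0.1387,  0.0709]), array([-0.6868, -0.1232,  0.2686]))
```

step_arm([
  [[0.03,-0.05,0.0],[-0.17,-0.03,0.07],0.8],
  [[0.05,-0.08,0.01],[-0.3,-0.06,0.13],0.8],
  [[0.07,-0.11,0.03],[-0.43,-0.09,0.19],0.8],
  [[0.088,-0.139,0.071],[-0.687,-0.123,0.269],0.8],
  [[0.088,-0.139,0.071],[-0.687,-0.123,0.269],0.8],
  [[0.088,-0.139,0.071],[-0.687,-0.123,0.269],0.8],
  [[0.088,-0.139,0.071],[-0.687,-0.123,0.269],0.8],
  [[0.088,-0.139,0.071],[-0.687,-0.123,0.269],0.8],
])

```text
time_s: 16.2
tcp_pos: [0.7188, -0.2086, 0.284]
eef_rot: [129.0, -0.6, -83.3]
contact_force: [-0.9, 0.2, 2.8]
gripper_width: 0.0177
```

Run:
```python
from tgt import *
S=r.get_state();print(S['tcp_pos'],S['eef_rot'],S['gripper_width'],S['joints'])
G=np.array([.6421,-.2226,.1592]);RG=R.from_euler('xyz',[128.14,-.25,-84],degrees=True).as_matrix()
for d in (.1,.06,0):print(rel(G-RG[:,2]*d,RG))
```

```text
[ 0.71879515 -0.20858372  0.28397935] [129.03608925  -0.6289771  -83.27592405] 0.017692232527970815 [   1.02075937   65.8060103    71.71435832    8.73866782 -146.40217623
   10.40857135]
(array([ 0.005 , -0.0495,  0.0391]), array([-0.0157, -0.014 ,  0.0027]))
(array([ 0.0044, -0.0489,  0.0791]), array([-0.0157, -0.014 ,  0.0027]))
(array([ 0.0036, -0.048 ,  0.1391]), array([-0.0157, -0.014 ,  0.0027]))
```

step_arm([
  [[0.002,-0.02,0.03],[-0.008,-0.007,0.001],0.8],
  [[0.004,-0.049,0.065],[-0.015,-0.014,0.003],0.8],
  [[0.004,-0.049,0.065],[-0.015,-0.014,0.003],0.8],
  [[0.004,-0.049,0.065],[-0.015,-0.014,0.003],0.8],
  [[0.004,-0.049,0.065],[-0.015,-0.014,0.003],0.8],
])

```text
time_s: 16.7
tcp_pos: [0.7007, -0.2157, 0.2103]
eef_rot: [128.5, -0.4, -84.1]
contact_force: [0.2, 0.7, 0.6]
gripper_width: 0.0176
```

Run:
```python
from tgt import *
S=r.get_state();print(S['tcp_pos'],S['eef_rot'],S['gripper_width'],S['joints'],S['contact_force'])
G=np.array([.6421,-.2226,.1592]);RG=R.from_euler('xyz',[128.14,-.25,-84],degrees=True).as_matrix()
for d in (.06,.03,0):print(rel(G-RG[:,2]*d,RG))
snap('side','s9');snap('scene','c9')
a=cv2.imread('pics/s9.png')[100:240,240:380];b=cv2.imread('pics/c9.png')[100:280,120:300]
cv2.imwrite('pics/z11.png',np.hstack([cv2.resize(a,(400,400)),cv2.resize(b,(400,400))]))
```

```text
[ 0.70070185 -0.21569107  0.21025827] [128.54232138  -0.42680148 -84.08358535] 0.017648670450150044 [   0.41233574   61.88878126   54.76008378    6.35734462 -134.00803837
    7.52958171] [0.23898126 0.68905411 0.57593977]
(array([ 0.0005, -0.0036,  0.018 ]), array([-0.007 , -0.0008, -0.0033]))
(array([ 0.0005, -0.0034,  0.048 ]), array([-0.007 , -0.0008, -0.0033]))
(array([ 0.0005, -0.0032,  0.078 ]), array([-0.007 , -0.0008, -0.0033]))
```

View pics/z11.png

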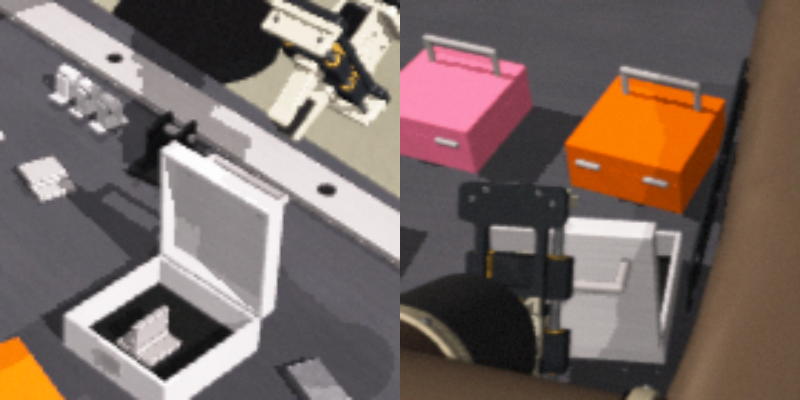

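step_arm([
  [[0,-0.0035,0.018],[-0.007,0,-0.003],0.8],
  [[0,-0.0035,0.018],[-0.007,0,-0.003],0.8],
  [[0,-0.0035,0.018],[-0.007,0,-0.003],0.8],
])

```text
time_s: 17.1
tcp_pos: [0.6876, -0.2168, 0.1916]
eef_rot: [127.6, -0.2, -84.0]
contact_force: [0.1, -0.1, 0.1]
gripper_width: 0.0174
```

Run:
```python
from tgt import *
G=np.array([.6421,-.2226,.1592]);RG=R.from_euler('xyz',[128.14,-.25,-84],degrees=True).as_matrix()
for d in (.06,.03,0):print(rel(G-RG[:,2]*d,RG))
```

```text
(array([ 0.0009,  0.0029, -0.0039]), array([0.0093, 0.0008, 0.0005]))
(array([0.0009, 0.0026, 0.0261]), array([0.0093, 0.0008, 0.0005]))
(array([0.0009, 0.0023, 0.0561]), array([0.0093, 0.0008, 0.0005]))
```

step_arm([
  [[0,0.0024,0],[0.008,0,0],0.8],
  [[0,0.0024,0.01],[0.008,0,0],0.8],
  [[0,0.0024,0.02],[0.008,0,0],0.8],
  [[0,0.0024,0.025],[0.008,0,0],0.8],
  [[0,0.0024,0.025],[0.008,0,0],0.8],
])

```text
time_s: 17.6
tcp_pos: [0.6659, -0.2191, 0.1778]
eef_rot: [128.0, -0.2, -84.0]
contact_force: [0.6, -0.2, 1.0]
gripper_width: 0.0179
```

Run:
```python
from tgt import *
G=np.array([.6421,-.2226,.1592]);RG=R.from_euler('xyz',[128.14,-.25,-84],degrees=True).as_matrix()
for d in (.06,.03,0):print(rel(G-RG[:,2]*d,RG))
```

```text
(array([ 0.0009,  0.0002, -0.0296]), array([0.0018, 0.0013, 0.0006]))
(array([0.0009, 0.0002, 0.0004]), array([0.0018, 0.0013, 0.0006]))
(array([0.0009, 0.0001, 0.0304]), array([0.0018, 0.0013, 0.0006]))
```

Aligned, so I'm moving in and closing on the bar.

step_arm([
  [[0,0,0.01],[0,0,0],0.8],
  [[0,0,0.02],[0,0,0],0.8],
  [[0,0,0.03],[0,0,0],0.8],
  [[0,0,0.03],[0,0,0],0.8],
  [[0,0,0.03],[0,0,0],1],
  [[0,0,0.03],[0,0,0],1],
  [[0,0,0.03],[0,0,0],1],
  [[0,0,0.03],[0,0,0],1],
  [[0,0,0.03],[0,0,0],1],
], force=20)

```text
time_s: 18.5
tcp_pos: [0.6429, -0.2216, 0.1595]
eef_rot: [128.1, -0.2, -84.0]
contact_force: [5.3, 0.5, 5.9]
gripper_width: 0.0092
```

Run:
```python
from tgt import *
s=r.get_state();print(s['tcp_pos'],s['eef_rot'],s['contact_force'],s['gripper_width'])
R0=Rtilt(.9);p0=gp(handle(1.5),R0)
for th in np.arange(1.4,-.05,-.1):
    ph=.147+(th-.14)*(.9-.147)/(1.5-.14)
    Rm=Rtilt(ph);a,b=rel(gp(handle(th),Rm),Rm,(p0,R0));print(round(th,2),round(ph,2),a,b)
```

```text
[ 0.64287665 -0.22160422  0.15946993] [128.07326064  -0.21768541 -84.00466835] [5.27172696 0.49132745 5.88882577] 0.00919473579067682
1.4 0.84 [0.     0.0101 0.0072] [0.0554 0.     0.    ]
1.3 0.79 [0.     0.0194 0.0155] [ 0.1107  0.     -0.    ]
1.2 0.73 [0.     0.0278 0.0246] [0.1661 0.     0.    ]
1.1 0.68 [0.     0.0353 0.0346] [ 0.2215 -0.     -0.    ]
1.0 0.62 [-0.      0.0417  0.0454] [ 0.2768  0.     -0.    ]
0.9 0.57 [0.     0.047  0.0568] [ 0.3322  0.     -0.    ]
0.8 0.51 [0.     0.0511 0.0687] [ 0.3876 -0.     -0.    ]
0.7 0.46 [0.    0.054 0.081] [ 0.4429  0.     -0.    ]
0.6 0.4 [0.     0.0556 0.0935] [ 0.4983  0.     -0.    ]
0.5 0.35 [0.     0.056  0.1062] [ 0.5537  0.     -0.    ]
0.4 0.29 [0.     0.055  0.1189] [ 0.609  0.    -0.   ]
0.3 0.24 [0.     0.0528 0.1315] [0.6644 0.     0.    ]
0.2 0.18 [0.     0.0493 0.1438] [ 0.7198  0.     -0.    ]
0.1 0.12 [0.     0.0445 0.1558] [0.7751 0.     0.    ]
-0.0 0.07 [0.     0.0385 0.1672] [ 0.8305  0.     -0.    ]
```

step_arm([
  [[0,0.005,0.0036],[0.028,0,0],1],
  [[0,0.0101,0.0072],[0.055,0,0],1],
  [[0,0.0148,0.0113],[0.083,0,0],1],
  [[0,0.0194,0.0155],[0.111,0,0],1],
  [[0,0.0236,0.02],[0.138,0,0],1],
  [[0,0.0278,0.0246],[0.166,0,0],1],
  [[0,0.0316,0.0296],[0.194,0,0],1],
  [[0,0.0353,0.0346],[0.222,0,0],1],
  [[0,0.0385,0.04],[0.249,0,0],1],
  [[0,0.0417,0.0454],[0.277,0,0],1],
])

```text
time_s: 19.5
tcp_pos: [0.5818, -0.2281, 0.1641]
eef_rot: [144.1, -0.2, -84.0]
contact_force: [1.7, -0.2, 4.4]
gripper_width: 0.009
```

Run:
```python
from tgt import *
s=r.get_state();print(s['tcp_pos'],s['eef_rot'],s['contact_force'],s['gripper_width'])
P=lambda th:.147+(th-.14)*(.9-.147)/(1.5-.14)
R0=Rtilt(P(1.0));p0=gp(handle(1.0),R0);print(p0)
for th in np.arange(.9,-.05,-.1):
    ph=P(th)
    Rm=Rtilt(ph);a,b=rel(gp(handle(th),Rm),Rm,(p0,R0));print(round(th,2),round(ph,2),a,b)
```

```text
[ 0.58180164 -0.22811508  0.16413287] [144.06628923  -0.20698791 -84.01367547] [ 1.6647743  -0.23917706  4.42361286] 0.00900195542313589
[ 0.58070304 -0.22524999  0.16200745]
0.9 0.57 [0.     0.0082 0.0095] [ 0.0554 -0.      0.    ]
0.8 0.51 [0.     0.0154 0.0198] [ 0.1107 -0.      0.    ]
0.7 0.46 [0.     0.0216 0.0309] [ 0.1661 -0.      0.    ]
0.6 0.4 [0.     0.0266 0.0425] [ 0.2215 -0.      0.    ]
0.5 0.35 [0.     0.0304 0.0546] [ 0.2768 -0.      0.    ]
0.4 0.29 [0.     0.0329 0.0671] [ 0.3322 -0.     -0.    ]
0.3 0.24 [-0.      0.0342  0.0798] [ 0.3876 -0.      0.    ]
0.2 0.18 [0.     0.0342 0.0926] [ 0.4429 -0.      0.    ]
0.1 0.12 [0.     0.0328 0.1055] [ 0.4983 -0.      0.    ]
0.0 0.07 [-0.      0.0302  0.1181] [ 0.5537 -0.      0.    ]
```

step_arm([
  [[0,0.0041,0.0047],[0.028,0,0],1],
  [[0,0.0082,0.0095],[0.055,0,0],1],
  [[0,0.0118,0.0147],[0.083,0,0],1],
  [[0,0.0154,0.0198],[0.111,0,0],1],
  [[0,0.0185,0.0253],[0.138,0,0],1],
  [[0,0.0216,0.0309],[0.166,0,0],1],
  [[0,0.0241,0.0367],[0.194,0,0],1],
  [[0,0.0266,0.0425],[0.222,0,0],1],
  [[0,0.0285,0.0485],[0.249,0,0],1],
  [[0,0.0304,0.0546],[0.277,0,0],1],
])

```text
time_s: 20.5
tcp_pos: [0.525, -0.2341, 0.1379]
eef_rot: [159.9, -0.2, -84.0]
contact_force: [0.2, -1.0, 3.0]
gripper_width: 0.0092
```

Run:
```python
from tgt import *
s=r.get_state();print(s['tcp_pos'],s['eef_rot'],s['contact_force'],s['gripper_width'])
P=lambda th:.147+(th-.14)*(.9-.147)/(1.5-.14)
R0=Rtilt(P(.5));p0=gp(handle(.5),R0);print(p0)
for th in np.arange(.4,-.05,-.05):
    ph=P(th)
    Rm=Rtilt(ph);a,b=rel(gp(handle(th),Rm),Rm,(p0,R0));print(round(th,2),round(ph,2),a,b)
```

```text
[ 0.52502205 -0.23411443  0.13794488] [159.88483968  -0.19511247 -84.03069266] [ 0.20420164 -0.96019874  3.04895558] 0.009184345819557209
[ 0.52452735 -0.23147862  0.13536948]
0.4 0.29 [0.     0.0059 0.0113] [ 0.0554 -0.     -0.    ]
0.35 0.26 [-0.      0.0084  0.0172] [ 0.0831 -0.     -0.    ]
0.3 0.24 [-0.      0.0106  0.0232] [ 0.1107 -0.      0.    ]
0.25 0.21 [-0.      0.0125  0.0293] [ 0.1384 -0.      0.    ]
0.2 0.18 [0.     0.0141 0.0355] [ 0.1661 -0.     -0.    ]
0.15 0.15 [-0.      0.0153  0.0418] [ 0.1938 -0.     -0.    ]
0.1 0.12 [-0.      0.0163  0.0482] [ 0.2215 -0.     -0.    ]
0.05 0.1 [0.     0.0169 0.0546] [ 0.2492 -0.     -0.    ]
0.0 0.07 [-0.      0.0172  0.0611] [ 0.2768 -0.     -0.    ]
```

step_arm([
  [[0,0.003,0.0057],[0.028,0,0],1],
  [[0,0.0059,0.0113],[0.055,0,0],1],
  [[0,0.0084,0.0172],[0.083,0,0],1],
  [[0,0.0106,0.0232],[0.111,0,0],1],
  [[0,0.0125,0.0293],[0.138,0,0],1],
  [[0,0.0141,0.0355],[0.166,0,0],1],
  [[0,0.0153,0.0418],[0.194,0,0],1],
  [[0,0.0163,0.0482],[0.222,0,0],1],
  [[0,0.0163,0.0482],[0.222,0,0],1],
])

```text
time_s: 21.4
tcp_pos: [0.4922, -0.2375, 0.0977]
eef_rot: [172.5, -0.2, -84.1]
contact_force: [0.4, -1.3, -3.4]
gripper_width: 0.0092
```

Run:
```python
from tgt import *
s=r.get_state();print(s['tcp_pos'],s['eef_rot'],s['contact_force'],s['gripper_width'])
```

```text
[ 0.49217154 -0.23752374  0.09771406] [ 1.72519583e+02 -1.55321175e-01 -8.40896724e+01] [ 0.37299212 -1.31903363 -3.35477863] 0.009234623639542602
```

step_arm([
  [[0,0.0006,0.0064],[0.028,0,0],1],
  [[0,0.0009,0.0095],[0.04,0,0],1],
  [[0,0.0009,0.0129],[0.055,0,0],1],
  [[0,0.0009,0.0129],[0.055,0,0],1],
  [[0,0.0009,0.0129],[0.055,0,0],1],
])

```text
time_s: 21.9
tcp_pos: [0.4861, -0.238, 0.0845]
eef_rot: [175.1, -0.1, -84.1]
contact_force: [-10.0, -3.9, 2.6]
gripper_width: 0.0086
```

step_arm([
  [[0,0.001,0.002],[0,0,0],1],
  [[0,0.001,0.003],[0,0,0],1],
  [[0,0.001,0.003],[0,0,0],1],
])

```text
time_s: 22.2
tcp_pos: [0.4858, -0.2382, 0.0834]
eef_rot: [175.2, -0.1, -84.1]
contact_force: [-12.9, -0.1, 19.0]
gripper_width: 0.0088
```

Run:
```python
from tgt import *
s=r.get_state();print(s['tcp_pos'],s['eef_rot'],s['contact_force'],s['gripper_width'])
snap('side','s10')
q=p.copy();q[3]=0
cv2.imwrite('pics/z12.png',overlay('s10',case_pts(q),CE,(230,130,350,250),5,0))
```

```text
[ 0.48580287 -0.23816814  0.0833975 ] [ 1.75200760e+02 -1.39895548e-01 -8.40567544e+01] [-12.92005835  -0.12246389  18.9735619 ] 0.008843772967827773
```

View pics/z12.png

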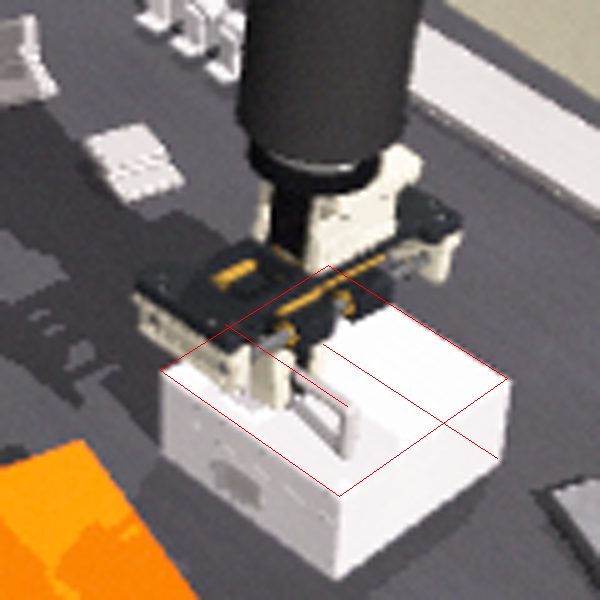

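step_arm([
  [[0,0,0],[0,0,0],0.5],
  [[0,0,0],[0,0,0],0.5],
  [[0,0,0],[0,0,0],0.5],
  [[0,0,0],[0,0,0],0.5],
  [[0,0,0],[0,0,0],0.5],
  [[0,0,0],[0,0,0],0.5],
])

```text
time_s: 22.85
tcp_pos: [0.4893, -0.2377, 0.0822]
eef_rot: [175.6, -0.2, -84.0]
contact_force: [-0.3, 0.0, 0.7]
gripper_width: 0.0431
```

step_arm([
  [[0,0,-0.02],[0,0,0],0.5],
  [[0,0,-0.05],[0,0,0],0.5],
  [[0,0,-0.09],[0,0,0],0.5],
  [[0,0,-0.13],[0,0,0],0.5],
  [[0,0,-0.17],[0,0,0],0.5],
  [[0,0,-0.17],[0,0,0],0.5],
  [[0,0,-0.17],[0,0,0],0.5],
])

```text
time_s: 23.55
tcp_pos: [0.5026, -0.2358, 0.2527]
eef_rot: [175.8, -0.2, -84.0]
contact_force: [-0.4, 0.3, -0.5]
gripper_width: 0.0435
```

Run:
```python
from tgt import *
s=r.get_state();print(s['tcp_pos'],s['eef_rot'],s['contact_force'],s['gripper_width'])
snap('side','s11');snap('scene','c11')
q=p.copy();q[3]=0
cv2.imwrite('pics/z13.png',np.hstack([overlay('s11',case_pts(q),CE,(240,150,340,250),4,0),overlay('c11',case_pts(q),CE,(160,170,260,270),4,0)]))
cv2.imwrite('pics/z14.png',overlay('s11',case_pts(q),[],(240,150,340,250),6,0))
```

```text
[ 0.50255563 -0.23581524  0.25272704] [175.75166517  -0.17687988 -84.03804368] [-0.38581414  0.31917427 -0.51000447] 0.043505618136915655
```

View pics/z13.png

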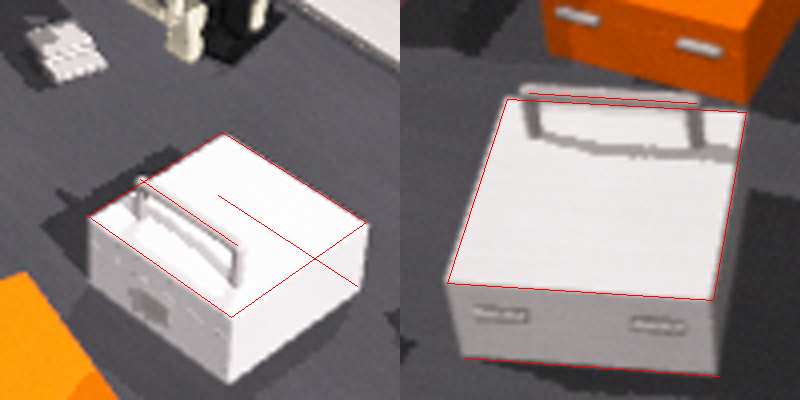

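View pics/z14.png

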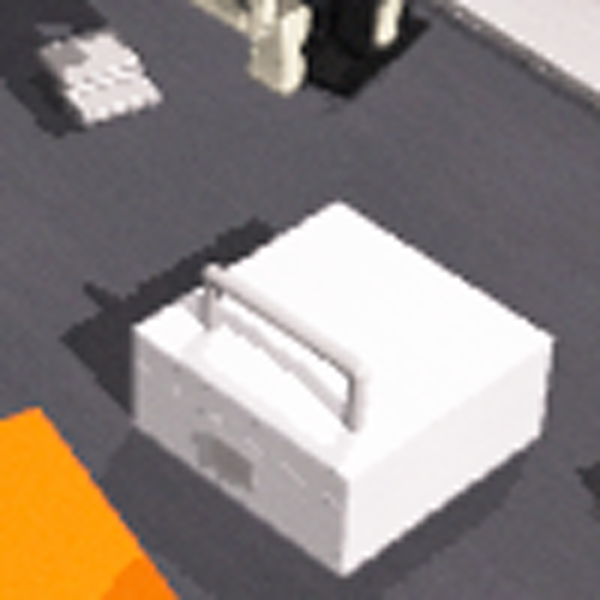

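The lid shows no gap along its seam, and the gripper is clear. I'm handing the job in.

```bash
python3 -c "
from plant import r
print(r.close_job(), r.get_state()['time_s'])"
```

```text
the job is handed in; nothing more can be done
the job is handed in; nothing more can be done
```

I opened the aluminium case, stood the tee sample inside it, let go, shut the lid and handed the job in. The clock read about 23.7 s against the 72 s limit.

- **Lid open:** I gripped the bar handle and swung the lid to about 1.5 rad. The side view matched that angle.
- **Tee placed:** It went down with its web along the case's x axis. Pictures after release showed it upright on the mat, about 15 mm from the middle towards the robot.
- **Lid shut:** I swung it back by the handle and pressed until the downward reaction was about 19 N. The outline for a fully shut lid then matched both camera views, with no visible gap. In the scene view the handle bar sat 1–2 pixels off the outline.
- **Final state:** The gripper was well clear and the force reading was near zero. I could not see the tee once the lid was shut, so I did not check it again after that.

**Joint 3 at its limit:** While approaching to close the lid, joint 3 briefly read 71.714° against a stated limit of 71.71°. I moved it back straight away. I can't tell whether that counts as passing the range.

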